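# Close and clamp the desiccator pot

### The arm

A 6-joint arm with a two-finger parallel gripper is mounted at the origin on a cart in front of the work surface, level with it; the furniture and walls round the work are solid. World frame = base frame: x ahead of the robot, y to its left, z up, the work surface at z = 0. Lengths are in m, angles in rad, forces in N, time in s.
With the tool pointing down it reaches from about 0.25 to 0.775 m from the base axis. Payload 4 kg.
Tool frame: the origin (TCP) lies between the finger pads; the fingertips stand 11 mm ahead of it and the grasp point (between the pads) lies 8 mm behind it (manip.tcp_to_tips is the distance from the TCP to the fingertips, in m); y points along the fingers, x is the direction in which the jaws open and shut, and the axes are right-handed (so a half turn about y gives the same grasp; the last joint's range is limited). The gripper opens to 85 mm and grips with 20 to 120 N. Pads are 22 mm wide; open, the fingers measure 114 mm over their backs; the gripper's body (76 mm by 85 mm) begins 54 mm behind the grasp point. The pads swing forward as they close: fully open they stand 13 mm farther back than shut.
Start: joints at [1.155, 0.087, 1.371, -0, 1.684, -0.103], TCP at [0.169, 0.523, 0.242] pointing down, gripper open.
Joint ranges: [-3.1, 3.1], [-0.76, 2.03], [0.27, 2.55], [-1.08, 4.22], [0.17, 2.65], [-2.57, 2.57]. Speed limits (rad/s): [2.79, 2.79, 3.14, 3.14, 3.14, 3.14].

### API

Orientations are given as [roll, pitch, yaw] about the fixed x, y, z axes, in that order (R = Rz(yaw) Ry(pitch) Rx(roll)).
In Python, from plant import manip, camera, recognise, trace gives the robot as it stands. The module is installed in compiled form; this text tells all that it offers.
- The arm moves only by the shell command python3 -m inch 'ROWS' [FORCE]. ROWS is JSON, a list of rows, each an object with "travel": the shift along the tool's x, y, z in mm, a list of three; "turn": the turn, a rotation vector about the tool's x, y, z in rad, a list of three; "hand": the finger opening in mm, from 0 to 85.4. A call has 1 to 8 rows; each row shifts and turns the commanded pose from where the row before left it, along the tool's axes as they then stand; what a row does not reach is not made up. A row lasts 1/10 s, in which the tool goes at most 50 mm and 8.59 degrees, less where a joint would pass 70% of its speed; a pose out of reach is approached as far as the arm can. A call is refused whole if a number of a shift passes 50 or a number of a turn 0.15, either way. A call with a gripper value outside its range is refused whole. The fingers move at their own pace and stop on an object; FORCE is the grip in N (left out, the last holds). Time passes only in rows, so rows that do not move let the fingers close. It gives the time, the measured TCP pose, the force and the opening at its end, in the units of the state.
- manip.observe(): the state, without advancing time (a new reading comes with each control period).
- camera(name): name is "side" or "top" or "wrist"; returns a dict with "pixels" (480x640x3 uint8, red, green, blue), "range_z" (480x640 float32, m along the optical axis (not along the pixel's ray), 0 where there is no reading), "mtx" (3x3 intrinsics, pixels), "extrinsics" (4x4, takes a point from world to camera coordinates). Camera axes: x right, y up, looking along -z (the intrinsics and any distortion apply to the point x, -y, -z); pixel columns grow to the right and rows downward; lengths in m; the calibration is good to about 2 mm. A picture is of the moment at which its call begins.
- manip.finish_job(): hands the job in, once; it reports no verdict.
Trained networks look in a picture, given as the dict that the camera call returned (one of the last four; its "shot" number tells which), for a name from the list of things; names that differ only in an ending like _2 or _b are one class to them, and where a whole thing is asked for, a point or a joint stands for the part that bears it (a point fixed in the world has none). Each returns a list of dicts, best first, with "confidence" (0 to 1); they miss things now and then, are a little off and sometimes report something else, mostly with a low value. They report only what shows in the picture. A call takes as long as a camera call.
- recognise(thing, picture): "bbox" ([left, top, width, height] in pixels, round what is visible of it).
- trace(thing, picture): "region" (480x640 bool, what is visible of it) and "bbox" ([left, top, width, height] in pixels, round what is visible of it).
The state is a dict: "t": time; "joints": joint angles; "qd": joint speeds; "joint_efforts": joint torques, N m; "position": TCP position; "eef_rot": TCP orientation; "contact_force": force on the tool from outside, world axes, zero at the start; "ft_torque": the same for the moment, N m; "gripper_width": finger opening in m.
Only numpy, scipy, OpenCV 4.12 (cv2) and the standard library are available. Lean on these libraries where they do the work, as an engineer would, in place of code of your own. Each camera call takes 0.05 s, during which the arm holds its last target. There are 200 camera calls.

### The job

Close the loaded grey desiccator pot: lay its cover centrally on the gasket, then clamp it down level, crosswise and in two rounds. Turn one clamp clockwise about halfway, then the one opposite, then the other two; only when all four are halfway, turn them home to their stops, again one opposite pair and then the other. Leave everything else on the table where it stands.

Things in the scene. Friction and masses are not known exactly. Their poses are not given: they have to be found in the camera images.
- pot: grey metal desiccator pot, fixed to the table: round, 144 mm across the flange, 112 mm clear inside, open on top, already loaded with a small tin that stays below the rim, with four ears that carry screw clamps 85 mm from its axis. Origin on its axis at table height, z up. The ears lie on the diagonals of its x and y axes: clamp_1 between +x and +y, then 2, 3, 4 counter-clockwise from above
- pot_seat (a point): centre of the top of the pot's black sponge gasket (ring 114 to 134 mm in diameter), 80 mm above the pot's origin: the cover's underside rests here. It yields about 1 mm per 7 N and lets the cover rock. Round the cover there are 9 mm to the 12 mm steel studs in the clamps' axes, but only 3.5 mm to the loose clamps' feet, which it must pass on its way down
- cover: the pot's loose cover: round aluminium plate, 140 mm in diameter, 10 mm thick, about 0.45 kg, with an arched handle across its middle along its x axis and a brass vent plug (12 mm wide, 6 mm high) 44 mm from the centre along +y. Origin at the centre of the underside, z up. It may lie on the pot at any yaw
- cover_handle (a point): middle of the handle's round bar: 12 mm thick, 60 mm long along the cover's x axis, its axis 34 mm above the cover's underside (18 mm free between bar and plate); axes as the cover's
- clamp_1 (a joint): turn of screw clamp 1 (opposite clamp_3), rad: 0 to 0.15 at the start (loose), grows clockwise seen from above, hard stop at 1.7 (home); 0.85 is halfway. Drops 3.2 mm per rad, stays where left, needs 0.1 to 0.2 N m. The foot passes over the cover's rim from 0.45 on and presses from about 0.7
- clamp_1_grip (a point): middle of the black bar grip of clamp 1, on the screw's axis, 117.7 mm above the table at joint value 0. Bar 58 mm long along the point's x, 13 mm wide along y, 16 mm high (8 above, 8 below the point). 10 mm below the bar is the steel foot, an eccentric disc 42 mm across and 8 mm thick, its centre 14.5 mm from the axis at 46 degrees from +x towards +y; z up
- clamp_2 (a joint): turn of screw clamp 2 (opposite clamp_4), rad: 0 to 0.15 at the start (loose), grows clockwise seen from above, hard stop at 1.7 (home); 0.85 is halfway. Drops 3.2 mm per rad, stays where left, needs 0.1 to 0.2 N m. The foot passes over the cover's rim from 0.45 on and presses from about 0.7
- clamp_2_grip (a point): middle of the black bar grip of clamp 2, on the screw's axis, 117.7 mm above the table at joint value 0. Bar 58 mm long along the point's x, 13 mm wide along y, 16 mm high (8 above, 8 below the point). 10 mm below the bar is the steel foot, an eccentric disc 42 mm across and 8 mm thick, its centre 14.5 mm from the axis at 46 degrees from +x towards +y; z up
- clamp_3 (a joint): turn of screw clamp 3 (opposite clamp_1), rad: 0 to 0.15 at the start (loose), grows clockwise seen from above, hard stop at 1.7 (home); 0.85 is halfway. Drops 3.2 mm per rad, stays where left, needs 0.1 to 0.2 N m. The foot passes over the cover's rim from 0.45 on and presses from about 0.7
- clamp_3_grip (a point): middle of the black bar grip of clamp 3, on the screw's axis, 117.7 mm above the table at joint value 0. Bar 58 mm long along the point's x, 13 mm wide along y, 16 mm high (8 above, 8 below the point). 10 mm below the bar is the steel foot, an eccentric disc 42 mm across and 8 mm thick, its centre 14.5 mm from the axis at 46 degrees from +x towards +y; z up
- clamp_4 (a joint): turn of screw clamp 4 (opposite clamp_2), rad: 0 to 0.15 at the start (loose), grows clockwise seen from above, hard stop at 1.7 (home); 0.85 is halfway. Drops 3.2 mm per rad, stays where left, needs 0.1 to 0.2 N m. The foot passes over the cover's rim from 0.45 on and presses from about 0.7
- clamp_4_grip (a point): middle of the black bar grip of clamp 4, on the screw's axis, 117.7 mm above the table at joint value 0. Bar 58 mm long along the point's x, 13 mm wide along y, 16 mm high (8 above, 8 below the point). 10 mm below the bar is the steel foot, an eccentric disc 42 mm across and 8 mm thick, its centre 14.5 mm from the axis at 46 degrees from +x towards +y; z up
- crucible: white porcelain crucible with lid, 48 mm; a bystander, origin at the centre of its underside
- jar_red: white plastic jar with red lid, 69 mm wide, 109 mm high; a bystander, origin at the centre of its underside
- jar_black: white plastic jar with black lid, 61 mm wide, 84 mm high; a bystander, origin at the centre of its underside
- big_tin: large aluminium tin, 64 mm wide, 30 mm high, on the balance pan (80 mm above the table); a bystander, origin at the centre of its underside
- sieve_brush: brush with wooden handle, 165 mm; a bystander, origin at the centre of its underside
- weight_200: large calibration weight, 35 mm wide, 46 mm high; a bystander, origin at the centre of its underside
- weight_100: middle calibration weight, 28 mm wide, 38 mm high; a bystander, origin at the centre of its underside
- weight_50: small brass calibration weight, 22 mm wide, 30 mm high; a bystander, origin at the centre of its underside

How it is judged:
By the outcome, as a careful person would: the job done as asked, in the order asked, and still so for the second after the job is handed in, with the robot touching nothing.
It also fails if it takes over 72 s, if anything falls off the work surface, if the arm or the gripper's body presses on something with over 40 N, if the wrist force passes 120 N, or if a joint passes its speed limit or range.

## Working session

There is one attempt and no reset: what is moved stays moved. The work goes in short steps, Python scripts to look and compute and a shell command to move; the robot and the scene stay as the last step left them, time stands still between calls to the robot, and variables do not carry over. Pictures are saved under pics/ and viewed, about 8 in all and at most 12, crops included, and the job is handed in when it is done.

```bash
mkdir -p pics
cat > h.py <<'E'
import numpy as np, cv2
from plant import manip, camera, recognise, trace
from scipy.spatial.transform import Rotation as R
def pts(p, mask=None):
    K,E=p["mtx"],p["extrinsics"]; d=p["range_z"]; m=(d>0) if mask is None else (mask&(d>0))
    v,u=np.nonzero(m); z=d[v,u]
    c=np.c_[(u-K[0,2])/K[0,0]*z, -(v-K[1,2])/K[1,1]*z, -z]
    return (c-E[:3,3])@E[:3,:3], u, v
def proj(p,X):
    c=np.atleast_2d(X)@p["extrinsics"][:3,:3].T+p["extrinsics"][:3,3]
    K=p["mtx"]; return np.c_[K[0,0]*c[:,0]/-c[:,2]+K[0,2], K[1,1]*-c[:,1]/-c[:,2]+K[1,2]]
def save(p,n): cv2.imwrite(f"pics/{n}.png",p["pixels"][...,::-1])
E
python3 - <<'E'
from h import *
np.set_printoptions(precision=4,suppress=True)
s=manip.observe(); print(s)
for n in("top","side"):
    p=camera(n); save(p,n+"0"); print(n,p["mtx"].tolist(), p["extrinsics"].round(3).tolist(),[k for k in p])
    for t in ("pot","cover","cover_handle","clamp_1_grip"):
        for r in trace(t,p)[:5]:
            X,u,v=pts(p,r["region"]); print(t,round(r["confidence"],2),r["bbox"],len(X),np.median(X,0),X.min(0),X.max(0))
E
```

```text
{'t': 0.0, 'joints': array([ 1.1549,  0.088 ,  1.3723, -0.    ,  1.6836, -0.1031]), 'qd': array([ 0.0004, -0.001 , -0.0012, -0.0021,  0.0002,  0.0003]), 'joint_efforts': array([ -0.0009, -35.1856, -31.3276,  -0.0002,   0.0104,   0.    ]), 'position': array([0.1691, 0.5229, 0.2411]), 'eef_rot': array([-1.5706,  0.0023,  1.258 ]), 'contact_force': array([ 0.2481,  0.1207, -0.7038]), 'ft_torque': array([-0.0126, -0.0381, -0.014 ]), 'gripper_width': 0.08529588493530871}
top [[500.4923367445674, 0.0, 314.55298041371327], [0.0, 500.4923367445674, 243.57284567247754], [0.0, 0.0, 1.0]] [[0.021, -1.0, 0.021, -0.119], [0.985, 0.024, 0.172, -0.506], [-0.172, 0.017, 0.985, -1.03], [0.0, 0.0, 0.0, 1.0]] ['pixels', 'range_z', 'mtx', 'extrinsics', 'shot']
pot 0.94 [302.3, 190.6, 96.9, 97.6] 5041 [ 0.5102 -0.1865  0.076 ] [ 0.4131 -0.2968 -0.005 ] [ 0.6253 -0.0821  0.13  ]
pot 0.25 [371.5, 340.8, 13.8, 15.0] 156 [ 0.2953 -0.2469  0.0267] [ 0.2816 -0.2624  0.0003] [ 0.3077 -0.2354  0.042 ]
pot 0.2 [351.9, 118.0, 35.6, 47.2] 1287 [ 0.7205 -0.2167  0.1059] [ 0.6961 -0.2703 -0.0059] [ 0.7834 -0.1862  0.
[... 926 characters left out ...]
 -0.149, 0.666, -0.666], [0.0, 0.0, 0.0, 1.0]] ['pixels', 'range_z', 'mtx', 'extrinsics', 'shot']
pot 0.8 [311.1, 200.0, 120.3, 111.0] 6992 [ 0.4596 -0.1794  0.0709] [ 0.411  -0.277  -0.0033] [ 0.7309 -0.0817  0.1286]
cover 0.9 [197.4, 196.7, 67.9, 34.8] 1697 [0.641  0.1237 0.0102] [ 0.5388  0.0592 -0.0028] [0.7073 0.1979 0.0651]
cover 0.45 [384.8, 258.0, 35.4, 35.3] 758 [ 0.4348 -0.2342  0.1016] [ 0.411  -0.2593  0.0649] [ 0.4872 -0.2102  0.1282]
cover_handle 0.74 [194.7, 198.8, 74.0, 31.7] 1623 [0.6407 0.1234 0.0102] [ 0.598   0.0593 -0.0029] [0.7085 0.202  0.0421]
clamp_1_grip 0.83 [332.4, 200.1, 30.5, 21.6] 443 [ 0.5722 -0.127   0.1182] [ 0.551  -0.1471 -0.0018] [ 0.7538 -0.084   0.1276]
```

View pictures.

View pics/top0.png

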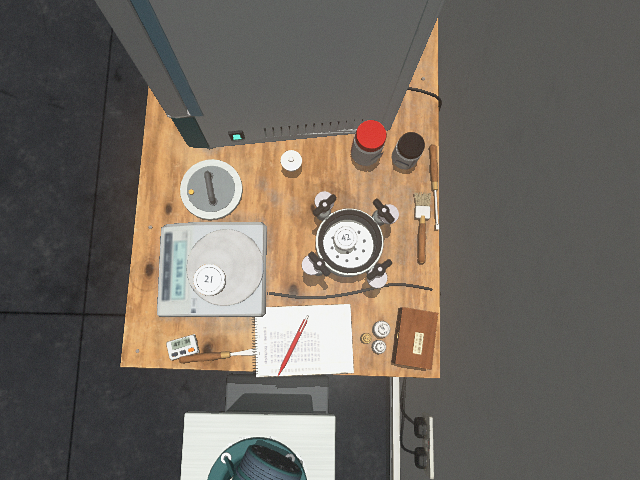

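View pics/side0.png

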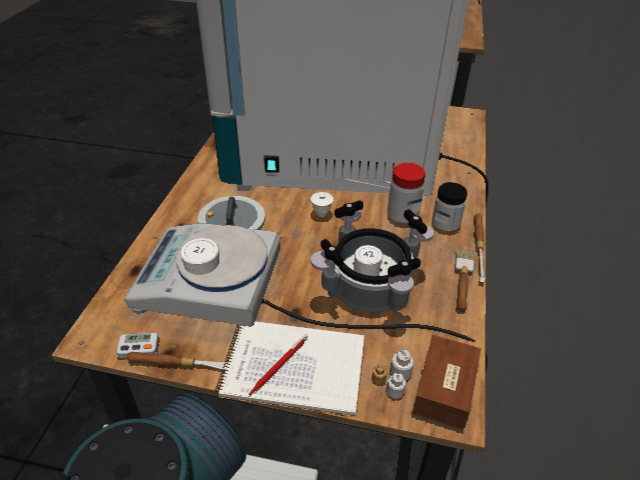

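```bash
cat >> h.py <<'E'
from scipy.optimize import least_squares
def circ(P):
    f=lambda a: np.hypot(P[:,0]-a[0],P[:,1]-a[1])-a[2]
    c=P[:,:2].mean(0); return least_squares(f,[*c,.07],loss="soft_l1",f_scale=.002).x
def line(P):
    c=P[:,:2].mean(0); w,V=np.linalg.eigh(np.cov((P[:,:2]-c).T)); d=V[:,1]
    t=(P[:,:2]-c)@d; n=(P[:,:2]-c)@V[:,0]
    lo,hi=np.percentile(t,[2,98]); nl,nh=np.percentile(n,[2,98])
    return c+d*(lo+hi)/2+V[:,0]*(nl+nh)/2, np.arctan2(d[1],d[0])%np.pi, hi-lo, nh-nl
def bars(p,c0,zlo=.114,zhi=.130):
    """dark bar grips round the pot centre c0"""
    X,u,v=pts(p); g=p["pixels"][v,u].astype(float).mean(1)
    r=np.hypot(X[:,0]-c0[0],X[:,1]-c0[1])
    m=(r>.045)&(r<.125)&(X[:,2]>zlo)&(X[:,2]<zhi)
    I=np.zeros((480,640),np.uint8); I[v[m],u[m]]=1
    n,L,st,_=cv2.connectedComponentsWithStats(I)
    out=[]
    for k in range(1,n):
        if st[k,4]<60: continue
        q=L[v,u]==k; out.append((*line(X[q]),X[q][:,2].max(),st[k,4],np.median(g[q])))
    return out
E
python3 - <<'E'
from h import *
np.set_printoptions(precision=4,suppress=True)
p=camera("top"); X,u,v=pts(p); g=p["pixels"][v,u].astype(float).mean(1)
c0=np.array([.51,-.187])
for it in range(2):
    r=np.hypot(X[:,0]-c0[0],X[:,1]-c0[1]); m=(r<.08)&(abs(X[:,2]-.08)<.006)&(g<70)&(r>.045)
    a=circ(X[m]); c0=a[:2]; print("pot",a,m.sum())
for b in bars(p,c0): print(b, "ang about pot",np.degrees(np.arctan2(b[0][1]-c0[1],b[0][0]-c0[0])),"r",np.hypot(*(b[0]-c0)))
t=trace("cover",p)[0]["region"]; C,cu,cv=pts(p,t); 
print("cover",circ(C[(abs(C[:,2]-.01)<.006)]))
h=C[C[:,2]>.028]; print("handle",len(h),line(h),h[:,2].max())
w=(np.hypot(X[:,0]-.632,X[:,1]-.125)<.12)&(X[:,2]<.03)
I=p["pixels"][130:250,150:290];
E
```

```text
pot [ 0.5072 -0.1809  0.0622] 150
pot [ 0.5072 -0.1809  0.0622] 150
(array([ 0.5745, -0.1237]), np.float64(2.342036598707269), np.float64(0.05432176465963202), np.float64(0.01994565651242673), np.float64(0.12989783982136052), np.int32(228), np.float64(67.66666666666667)) ang about pot 40.36770521950103 r 0.08832055546221693
(array([ 0.5662, -0.2436]), np.float64(0.690465314177199), np.float64(0.05326164654930658), np.float64(0.020268351435723357), np.float64(0.12888504161022754), np.int32(229), np.float64(65.66666666666667)) ang about pot -46.74425465282069 r 0.08605513282772836
(array([ 0.4551, -0.1152]), np.float64(0.7279816063935183), np.float64(0.05311613462092791), np.float64(0.01976601072634714), np.float64(0.12973869886649447), np.int32(228), np.float64(76.0)) ang about pot 128.38126083066112 r 0.08389330108328213
(array([ 0.4466, -0.2347]), np.float64(2.2363114668537767), np.float64(0.054438475531531735), np.float64(0.019612213104142365), np.float64(0.12824371472206006), np.int32(228), np.float64(72.33333333333333)) ang about pot -138.38864388982734 r 0.08101866669147625
cover [0.6344 0.1284 0.0505]
handle 170 (array([0.6337, 0.1276]), np.float64(0.2227841062897018), np.float64(0.06685017853470532), np.float64(0.01129357995320264)) 0.04357743719262594
```

```bash
cat >> h.py <<'E'
def plan(x,y,z,yaw=None):
    """tool-axes shift (mm) to a TCP position, then the turn about tool axes to point down at that yaw (mod pi)"""
    s=manip.observe(); Rm=R.from_euler("xyz",s["eef_rot"]); p=s["position"]
    d=Rm.inv().apply(np.array([x,y,z])-p)*1000
    out=[]
    if yaw is not None:
        for k in(-1,0,1):
            Rt=R.from_euler("xyz",[-np.pi/2,0,yaw+k*np.pi]); w=(Rm.inv()*Rt).as_rotvec()
            if abs(w[1])<np.pi/2+.3: out.append(w.round(3))
    print("t",round(s["t"],2),"pos",p.round(4),"rot",s["eef_rot"].round(3),"j6",s["joints"][5].round(2),"F",s["contact_force"].round(1),"w",round(s["gripper_width"],4)); print("  travel",d.round(1),"turn",out)
E
python3 - <<'E'
from h import *
np.set_printoptions(precision=4,suppress=True)
p=camera("wrist"); s=manip.observe(); E=p["extrinsics"]; Rm=R.from_euler("xyz",s["eef_rot"])
cw=-E[:3,:3].T@E[:3,3]; print("cam in tool",Rm.inv().apply(cw-s["position"]),"view dir in tool",Rm.inv().apply(-E[2,:3]),"up",Rm.inv().apply(E[1,:3]),p["mtx"][0,0])
plan(.51,-.18,.36); plan(.634,.127,.2,1.794)
E
```

```text
cam in tool [ 0.0012 -0.132   0.0772] view dir in tool [-0.0007  0.9529 -0.3032] up [0.0002 0.3032 0.9529] 346.56253967525424
t 0.65 pos [0.1693 0.5233 0.2424] rot [-1.571 -0.     1.258] j6 -0.1 F [-0.1  0.2 -0.3] w 0.0853
  travel [-564.3 -117.7 -540.6] turn []
t 0.65 pos [0.1693 0.5233 0.2424] rot [-1.571 -0.     1.258] j6 -0.1 F [-0.1  0.2 -0.3] w 0.0853
  travel [-234.1   42.4 -564.1] turn [array([ 0.   , -0.536,  0.   ])]
```

```bash
python3 -m inch '[{"travel":[-30,-12,-28],"turn":[0,0,0],"hand":85},{"travel":[-30,-12,-28],"turn":[0,0,0],"hand":85},{"travel":[-30,-12,-28],"turn":[0,0,0],"hand":85},{"travel":[-30,-12,-28],"turn":[0,0,0],"hand":85},{"travel":[-30,-12,-28],"turn":[0,0,0],"hand":85},{"travel":[-30,-12,-28],"turn":[0,0,0],"hand":85},{"travel":[-30,-12,-28],"turn":[0,0,0],"hand":85},{"travel":[-30,-12,-28],"turn":[0,0,0],"hand":85}]'
python3 -m inch '[{"travel":[-32,-4,-31],"turn":[0,0,0],"hand":85},{"travel":[-32,-4,-31],"turn":[0,0,0],"hand":85},{"travel":[-32,-4,-31],"turn":[0,0,0],"hand":85},{"travel":[-32,-4,-31],"turn":[0,0,0],"hand":85},{"travel":[-32,-4,-31],"turn":[0,0,0],"hand":85},{"travel":[-32,-2,-31],"turn":[0,0,0],"hand":85},{"travel":[-32,0,-31],"turn":[0,0,0],"hand":85},{"travel":[-32,0,-31],"turn":[0,0,0],"hand":85}]'
python3 -m inch '[{"travel":[-30,0,-30],"turn":[0,0,0],"hand":85},{"travel":[-25,0,-25],"turn":[0,0,0],"hand":85},{"travel":[-10,0,-12],"turn":[0,0,0],"hand":85},{"travel":[0,0,0],"turn":[0,0,0],"hand":85}]'
cat > pot.py <<'E'
from h import *
import sys
np.set_printoptions(precision=4,suppress=True)
p=camera("wrist"); save(p,sys.argv[1]); X,u,v=pts(p); g=p["pixels"][v,u].astype(float).mean(1)
c0=np.array([.5105,-.1795])
for it in range(2):
    r=np.hypot(X[:,0]-c0[0],X[:,1]-c0[1]); m=(r<.08)&(abs(X[:,2]-.08)<.005)&(g<70)&(r>.045)
    a=circ(X[m]); c0=a[:2]; print("pot",a,m.sum(),np.median(X[m][:,2]))
B=bars(p,c0); print("mean",np.mean([b[0] for b in B],0))
for b in B: print(b[0],"dir",round(b[1],3),"lw",b[2:4],"ztop",b[4],b[5],"ang",np.degrees(np.arctan2(b[0][1]-c0[1],b[0][0]-c0[0])),"r",np.hypot(*(b[0]-c0)))
E
python3 - <<'E'
from h import *
plan(.51,-.18,.36)
E
python3 pot.py wrist1
```

```text
t: 1.45
position: [0.3088, 0.2245, 0.3391]
eef_rot: [-1.572, -0.001, 1.258]
contact_force: [1.4, -0.6, 0.3]
gripper_width: 0.085
t: 2.25
position: [0.4662, -0.0958, 0.3607]
eef_rot: [-1.572, -0.0, 1.258]
contact_force: [0.9, 1.1, -0.0]
gripper_width: 0.0849
t: 2.65
position: [0.5099, -0.1777, 0.3591]
eef_rot: [-1.569, -0.0, 1.256]
contact_force: [0.3, 0.5, -0.0]
gripper_width: 0.0848
t 2.65 pos [ 0.5099 -0.1777  0.3591] rot [-1.569 -0.     1.256] j6 -1.7 F [ 0.3  0.5 -0. ] w 0.0848
  travel [-2.2 -0.9 -0.8] turn []
pot [ 0.5114 -0.1783  0.0607] 2272 0.07997819542028997
pot [ 0.5114 -0.1783  0.0607] 2272 0.07997819542028997
mean [ 0.5115 -0.1782]
[ 0.4563 -0.1147] dir 0.726 lw (np.float64(0.05358939224736249), np.float64(0.019333183144663646)) ztop 0.1282398380307307 881 ang 130.91618732017974 r 0.0841432346464018
[ 0.4478 -0.2333] dir 2.226 lw (np.float64(0.05395699531878803), np.float64(0.020076560322229924)) ztop 0.12802488349580915 857 ang -139.16548105567637 r 0.08412995786446567
[ 0.575  -0.1227] dir 2.328 lw (np.float64(0.05391315038184155), np.float64(0.020413045225713605)) ztop 0.1278932956132981 762 ang 41.165468806522824 r 0.0844022687262669
[ 0.5668 -0.242 ] dir 0.688 lw (np.float64(0.05381749220613592), np.float64(0.019893265731359543)) ztop 0.12787146713804792 729 ang -49.00049358643669 r 0.08437582249362373
```

View pics/wrist1.png

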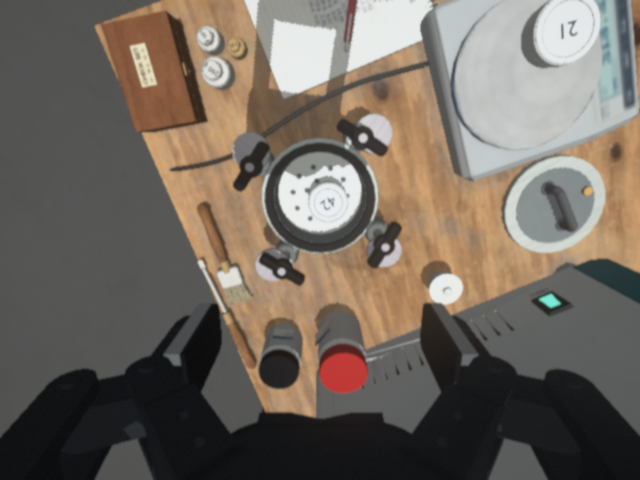

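Run:
```python
from h import *
plan(.634,.127,.26,1.794)
p=camera("side"); X,u,v=pts(p); m=(X[:,1]>.0)&(X[:,1]<.2)&(X[:,2]>.08)&(X[:,0]>.6)&(X[:,2]<.5); print(np.percentile(X[m][:,0],[1,5,20,50]), m.sum())
```

```text
t 2.7 pos [ 0.5095 -0.1763  0.3598] rot [-1.569e+00 -1.000e-03  1.257e+00] j6 -1.7 F [-0.2  0.1 -0.5] w 0.085
  travel [326.8 100.  -25.1] turn [array([-0.001, -0.537,  0.001])]
[0.72242075 0.72443679 0.72774013 0.7347715 ] 13528
```

```bash
python3 -m inch '[{"travel":[40,5,-3],"turn":[0,0,0],"hand":60},{"travel":[42,10,-3],"turn":[0,0,0],"hand":60},{"travel":[42,15,-3],"turn":[0,0,0],"hand":60},{"travel":[42,15,-3],"turn":[0,0,0],"hand":60},{"travel":[42,15,-3],"turn":[0,0,0],"hand":60},{"travel":[42,15,-3],"turn":[0,0,0],"hand":60},{"travel":[42,15,-4],"turn":[0,0,0],"hand":60},{"travel":[35,10,-3],"turn":[0,0,0],"hand":60}]' >/dev/null
python3 -m inch '[{"travel":[0,0,0],"turn":[0,-0.13,0],"hand":50},{"travel":[0,0,0],"turn":[0,-0.14,0],"hand":50},{"travel":[0,0,0],"turn":[0,-0.14,0],"hand":50},{"travel":[0,0,0],"turn":[0,-0.127,0],"hand":50},{"travel":[0,0,0],"turn":[0,0,0],"hand":50}]'
cat > cov.py <<'E'
from h import *
import sys
np.set_printoptions(precision=4,suppress=True)
p=camera("wrist"); save(p,sys.argv[1]); z0=float(sys.argv[2])
t=trace("cover",p)[0]; C,cu,cv=pts(p,t["region"]); print(t["confidence"],t["bbox"])
a=C[abs(C[:,2]-z0)<.005]; print("plate",np.median(a[:,2]))
# outline fit
cs,_=cv2.findContours(t["region"].astype(np.uint8),cv2.RETR_EXTERNAL,cv2.CHAIN_APPROX_NONE); q=max(cs,key=len)[:,0]
m=np.zeros((480,640),bool); m[q[:,1],q[:,0]]=1; P,_,_=pts(p,m); P=P[abs(P[:,2]-z0)<.012]; print("circle",circ(P))
h=C[(C[:,2]>z0+.018)&(C[:,2]<z0+.04)]; L=line(h); print("handle",len(h),L,h[:,2].max())
g=p["pixels"].astype(int); b=t["region"]&(g[...,0]-g[...,2]>60); B,_,_=pts(p,b); print("plug",len(B),np.median(B,0) if len(B) else "")
plan(L[0][0],L[0][1],.060,L[1]+np.pi/2)
E
python3 cov.py wrist2 .01
```

```text
t: 4.05
position: [0.6327, 0.1289, 0.2616]
eef_rot: [-1.572, -0.0, 1.797]
contact_force: [-0.7, 0.4, -0.1]
gripper_width: 0.0499
0.7 [259.6, 141.8, 122.9, 119.0]
plate 0.010585695990316876
circle [0.6355 0.1298 0.0687]
handle 701 (array([0.6348, 0.1295]), np.float64(0.22510736497815698), np.float64(0.06610060612945576), np.float64(0.010618622463657976)) 0.04205756936787712
plug 89 [0.6263 0.1724 0.0162]
t 4.15 pos [0.6331 0.1283 0.2613] rot [-1.572 -0.     1.794] j6 -1.68 F [-0.1  0.1 -0.5] w 0.05
  travel [  0.8 201.3  -1.7] turn [array([ 0.001, -0.002,  0.   ])]
```

View pics/wrist2.png

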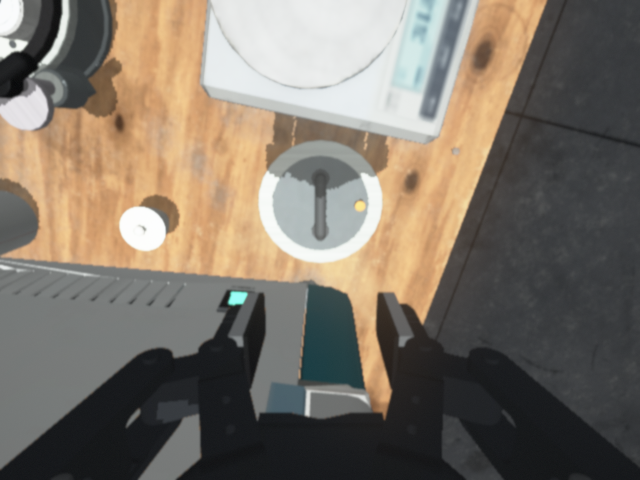

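```bash
python3 -m inch '[{"travel":[0.5,35,-1],"turn":[0,0,0],"hand":32},{"travel":[0.5,40,-1],"turn":[0,0,0],"hand":32},{"travel":[0,40,0],"turn":[0,0,0],"hand":32},{"travel":[0,40,0],"turn":[0,0,0],"hand":32},{"travel":[0,35,0],"turn":[0,0,0],"hand":32},{"travel":[0,25,0],"turn":[0,0,0],"hand":32},{"travel":[0,12,0],"turn":[0,0,0],"hand":32},{"travel":[0,7,0],"turn":[0,0,0],"hand":32}]' 40
python3 -m inch '[{"travel":[0,0,0],"turn":[0,0,0],"hand":32},{"travel":[0,0,0],"turn":[0,0,0],"hand":5},{"travel":[0,0,0],"turn":[0,0,0],"hand":5},{"travel":[0,0,0],"turn":[0,0,0],"hand":5},{"travel":[0,0,0],"turn":[0,0,0],"hand":5}]' 60
python3 - <<'E'
from h import *
plan(.635,.1296,.027,1.796)
E
```

```text
t: 4.95
position: [0.635, 0.1288, 0.0255]
eef_rot: [-1.57, -0.0, 1.794]
contact_force: [-0.2, -0.4, -0.0]
gripper_width: 0.032
t: 5.45
position: [0.637, 0.1289, 0.0287]
eef_rot: [-1.575, 0.0, 1.795]
contact_force: [-0.8, 0.9, 6.4]
gripper_width: 0.0101
t 5.45 pos [0.637  0.1289 0.0287] rot [-1.575  0.     1.795] j6 -1.68 F [-0.8  0.9  6.4] w 0.0101
  travel [1.1 1.6 1.8] turn [array([ 0.004, -0.001, -0.   ])]
```

```bash
python3 -m inch '[{"travel":[0,-10,0],"turn":[0,0,0],"hand":5},{"travel":[0,-25,0],"turn":[0,0,0],"hand":5},{"travel":[0,-35,0],"turn":[0,0,0],"hand":5},{"travel":[0,-40,0],"turn":[0,0,0],"hand":5},{"travel":[0,-40,0],"turn":[0,0,0],"hand":5},{"travel":[0,-30,0],"turn":[0,0,0],"hand":5},{"travel":[0,0,0],"turn":[0,0,0],"hand":5}]' 60
python3 cov.py wrist3 .19
```

```text
t: 6.15
position: [0.6377, 0.1287, 0.2123]
eef_rot: [-1.581, 0.001, 1.795]
contact_force: [0.9, 0.4, -3.6]
gripper_width: 0.0096
0.6 [176.4, 144.4, 290.0, 267.4]
plate 0.1939374342720615
circle [0.629  0.1279 0.0631]
handle 4071 (array([0.6327, 0.1283]), np.float64(0.2223438856254112), np.float64(0.06153904112322739), np.float64(0.010666565514548431)) 0.2288874952428652
plug 473 [0.627  0.1718 0.1997]
t 6.25 pos [0.6351 0.1284 0.2051] rot [-1.569 -0.     1.795] j6 -1.68 F [-0.3  0.8 -5.3] w 0.0101
  travel [  0.4 145.1   2.2] turn [array([-0.002,  0.002,  0.   ])]
```

View pics/wrist3.png

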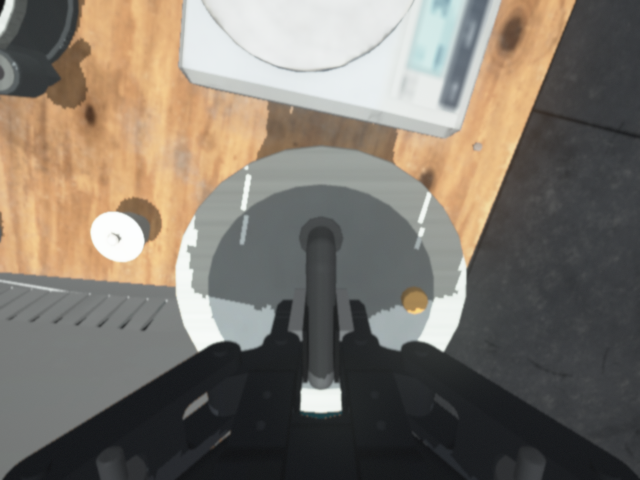

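```bash
cat > held.py <<'E'
from h import *
np.set_printoptions(precision=4,suppress=True)
p=camera("wrist"); s=manip.observe()
t=trace("cover",p)[0]["region"]; X,u,v=pts(p,t); z0=s["position"][2]-.016
m=abs(X[:,2]-z0)<.012
A=np.c_[X[m][:,:2]-s["position"][:2],np.ones(m.sum())]; z=X[m][:,2]
k=np.abs(z-np.median(z))<.006
for _ in range(4):
    c=np.linalg.lstsq(A[k],z[k],rcond=None)[0]; k=abs(z-A@c)<.002
print("plane slopes",c[:2],"plate top z under TCP",c[2],"tcp z",s["position"][2],k.sum())
P=X[m][k]; uu,vv=u[m][k],v[m][k]
I=np.zeros((480,640),np.uint8); I[vv,uu]=1
# outermost plate pixels by angle about TCP
d=P[:,:2]-s["position"][:2]; an=np.degrees(np.arctan2(d[:,1],d[:,0])); r=np.hypot(*d.T); e=[]
for a in range(-180,180,3):
    q=(an>=a)&(an<a+3)
    if q.any() and r[q].max()>.06: e.append(P[q][np.argsort(r[q])[-3:]].mean(0))
e=np.array(e); f=lambda x:np.hypot(e[:,0]-x[0],e[:,1]-x[1])-x[2]
sol=least_squares(f,[*s["position"][:2],.07],loss="soft_l1",f_scale=.001); print("centre",sol.x,"n",len(e),"rms",np.sqrt(np.mean(sol.fun**2)))
f2=lambda x:np.hypot(e[:,0]-x[0],e[:,1]-x[1])-.0695
s2=least_squares(f2,s["position"][:2],loss="soft_l1",f_scale=.001).x; Rm=R.from_euler("xyz",s["eef_rot"])
print("fixed r",s2,"pos",s["position"],s["eef_rot"]); print("centre minus TCP in tool mm",Rm.inv().apply([*(s2-s["position"][:2]),0])*1000)
E
python3 held.py; python3 -c "
from h import *
plan(.5114,-.1782,.205,1.50)"
```

```text
plane slopes [-0.003  -0.0007] plate top z under TCP 0.18701994249222165 tcp z 0.2030506343751174 41480
centre [0.6339 0.1289 0.0691] n 86 rms 0.0005790704934893966
fixed r [0.6342 0.1289] pos [0.6343 0.1283 0.2031] [-1.5655 -0.0006  1.795 ]
centre minus TCP in tool mm [ 0.6346  0.0001 -0.0434]
t 6.35 pos [0.634  0.1283 0.2021] rot [-1.564e+00 -1.000e-03  1.795e+00] j6 -1.68 F [-0.1  0.6 -3.6] w 0.0099
  travel [-271.6   -1.8  187.6] turn [array([-0.007,  0.295, -0.   ])]
```

```bash
python3 -m inch '[{"travel":[-12,0,8],"turn":[0,0,0],"hand":5},{"travel":[-22,0,15],"turn":[0,0,0],"hand":5},{"travel":[-30,0,21],"turn":[0,0,0],"hand":5},{"travel":[-32,0,22],"turn":[0,0,0],"hand":5},{"travel":[-32,0,22],"turn":[0,0,0],"hand":5},{"travel":[-32,0,22],"turn":[0,0,0],"hand":5},{"travel":[-32,0,22],"turn":[0,0,0],"hand":5},{"travel":[-32,0,22],"turn":[0,0,0],"hand":5}]' 60 >/dev/null
python3 -m inch '[{"travel":[-25,0,17],"turn":[0,0,0],"hand":5},{"travel":[-15,0,11],"turn":[0,0,0],"hand":5},{"travel":[-7,0,5],"turn":[0,0,0],"hand":5},{"travel":[0,0,0],"turn":[0,0.1,0],"hand":5},{"travel":[0,0,0],"turn":[0,0.1,0],"hand":5},{"travel":[0,0,0],"turn":[0,0.095,0],"hand":5},{"travel":[0,0,0],"turn":[0,0,0],"hand":5},{"travel":[0,0,0],"turn":[0,0,0],"hand":5}]' 60
python3 held.py;  python3 -c "
from h import *
plan(.5114,-.1782,.106,1.50)"
```

```text
t: 7.95
position: [0.5131, -0.1769, 0.2054]
eef_rot: [-1.569, -0.001, 1.502]
contact_force: [-0.0, 0.4, -4.9]
gripper_width: 0.0099
plane slopes [-0.0025  0.0002] plate top z under TCP 0.18744658865997735 tcp z 0.20567391841146623 41641
centre [ 0.5121 -0.1758  0.0693] n 86 rms 0.0003519784027096013
fixed r [ 0.5122 -0.1758] pos [ 0.5133 -0.1769  0.2057] [-1.5698 -0.0006  1.5021]
centre minus TCP in tool mm [1.0226 0.0017 1.1301]
t 8.05 pos [ 0.5134 -0.177   0.2058] rot [-1.57  -0.     1.502] j6 -1.94 F [ 0.3 -0.  -4.9] w 0.0095
  travel [-1.4 99.8  1.8] turn [array([-0.001,  0.002,  0.   ])]
```

```bash
python3 -m inch '[{"travel":[-2.4,10,0.9],"turn":[0,0,0],"hand":5},{"travel":[0,20,0],"turn":[0,0,0],"hand":5},{"travel":[0,20,0],"turn":[0,0,0],"hand":5},{"travel":[0,13,0],"turn":[0,0,0],"hand":5},{"travel":[0,4,0],"turn":[0,0,0],"hand":5},{"travel":[0,0,0],"turn":[0,0,0],"hand":5},{"travel":[0,0,0],"turn":[0,0,0],"hand":5}]' 60
python3 held.py;  python3 - <<'E'
from h import *
plan(.5114,-.1782,.106,1.50)
for n in("wrist","top"):
    p=camera(n); save(p,n+"4"); X,u,v=pts(p)
    for b in bars(p,[.5114,-.1782],.121,.131): print(n,b[0].round(4),round(b[1],3),b[2:4],b[5],b[6])
I=[cv2.imread("pics/wrist4.png"),cv2.resize(cv2.imread("pics/top4.png")[180:300,280:440],(640,480))]
cv2.imwrite("pics/both4.png",cv2.resize(np.hstack(I),(800,300)))
E
```

```text
t: 8.75
position: [0.5131, -0.1799, 0.1403]
eef_rot: [-1.573, 0.001, 1.5]
contact_force: [0.6, -0.9, -4.6]
gripper_width: 0.0094
plane slopes [ 0.0004 -0.0014] plate top z under TCP 0.12224512279786197 tcp z 0.1406240952976676 41516
centre [ 0.512  -0.1788  0.0692] n 86 rms 0.0005875281709100787
fixed r [ 0.5122 -0.1789] pos [ 0.5132 -0.1799  0.1406] [-1.5732  0.0008  1.5002]
centre minus TCP in tool mm [ 0.9788 -0.0034  1.0783]
t 8.85 pos [ 0.5132 -0.1799  0.1407] rot [-1.573e+00  1.000e-03  1.500e+00] j6 -1.94 F [-0.3 -0.6 -3.3] w 0.0098
  travel [ 1.6 34.7  2. ] turn [array([ 0.002,  0.   , -0.001])]
wrist [ 0.4561 -0.1153] 0.724 (np.float64(0.053236239970329086), np.float64(0.019216734314403024)) 4921 51.0
wrist [ 0.4478 -0.2331] 2.228 (np.float64(0.05304760547910599), np.float64(0.019197717525796062)) 4883 32.333333333333336
wrist [ 0.4914 -0.1779] 1.519 (np.float64(0.12995501396263387), np.float64(0.09065420398378163)) 25449 144.66666666666666
wrist [ 0.5456 -0.2587] 2.03 (np.float64(0.009363474968948833), np.float64(0.0028653313398793886)) 112 24.666666666666668
wrist [ 0.5566 -0.104 ] 0.954 (np.float64(0.010259918708939011), np.float64(0.003253612542443334)) 140 47.0
wrist [ 0.5717 -0.1833] 1.523 (np.float64(0.020189388147823093), np.float64(0.0182331175409223)) 995 234.66666666666666
wrist [ 0.5681 -0.2471] 2.361 (np.float64(0.014190735722340331), np.float64(0.00370517818303455)) 127 99.33333333333333
wrist [ 0.5775 -0.1189] 0.652 (np.float64(0.015093671115051013), np.float64(0.0037986761753793733)) 139 149.66666666666666
top [ 0.5619 -0.1478] 2.506 (np.float64(0.028364381884560995), np.float64(0.013161602610624292)) 61 243.0
top [ 0.4801 -0.1732] 1.453 (np.float64(0.11783527010548706), np.float64(0.06933843210996202)) 700 146.33333333333334
top [ 0.4548 -0.1163] 0.714 (np.float64(0.05114062423405233), np.float64(0.019146766128545475)) 204 59.0
```

View pics/both4.png

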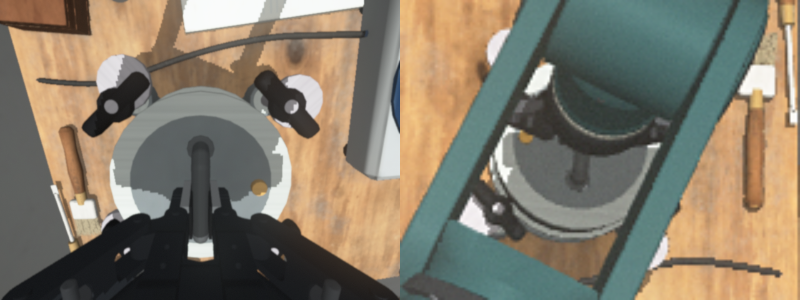

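```bash
python3 -m inch '[{"travel":[0.5,5,0.9],"turn":[0,0,0],"hand":5},{"travel":[0,7,0],"turn":[0,0,0],"hand":5},{"travel":[0,7,0],"turn":[0,0,0],"hand":5},{"travel":[0,6,0],"turn":[0,0,0],"hand":5},{"travel":[0,4,0],"turn":[0,0,0],"hand":5},{"travel":[0,3,0],"turn":[0,0,0],"hand":5},{"travel":[0,0,0],"turn":[0,0,0],"hand":5},{"travel":[0,0,0],"turn":[0,0,0],"hand":5}]' 60
python3 held.py
```

```text
t: 9.75
position: [0.5117, -0.179, 0.108]
eef_rot: [-1.571, 0.0, 1.5]
contact_force: [-2.2, 0.7, 0.0]
gripper_width: 0.0097
plane slopes [-0.0037  0.0001] plate top z under TCP 0.08994717769026342 tcp z 0.10787001285811276 41618
centre [ 0.5105 -0.178   0.0692] n 86 rms 0.0005081236514740128
fixed r [ 0.5107 -0.178 ] pos [ 0.5117 -0.179   0.1079] [-1.5713  0.0001  1.5   ]
centre minus TCP in tool mm [ 0.9319 -0.0006  1.0496]
```

```bash
python3 -m inch '[{"travel":[0,0,0],"turn":[0,0,0],"hand":16},{"travel":[0,0,0],"turn":[0,0,0],"hand":25},{"travel":[0,-4,0],"turn":[0,0,0],"hand":30},{"travel":[0,-15,0],"turn":[0,0,0],"hand":35},{"travel":[0,-35,0],"turn":[0,0,0],"hand":35},{"travel":[0,-45,0],"turn":[0,0,0],"hand":35},{"travel":[0,-45,0],"turn":[0,0,0],"hand":35},{"travel":[0,-30,0],"turn":[0,0,0],"hand":35}]' 60
python3 -m inch '[{"travel":[0,0,0],"turn":[0,0,0],"hand":35},{"travel":[0,0,0],"turn":[0,0,0],"hand":35}]' >/dev/null
python3 cov.py wrist5 .09
python3 - <<'E'
from h import *
p=camera("wrist")
for b in bars(p,[.5113,-.1784],.121,.131):
    if b[5]>300: print(b[0].round(4),round(b[1],3),b[4])
c=[.5113,-.1784]
plan(.4563,-.1150,.155,.726+np.pi/2)
E
```

```text
t: 10.65
position: [0.5124, -0.1794, 0.2872]
eef_rot: [-1.578, 0.003, 1.5]
contact_force: [0.2, -0.5, 0.4]
gripper_width: 0.0349
0.98 [250.3, 138.4, 142.5, 138.2]
plate 0.08978545143449958
circle [ 0.5101 -0.1779  0.0689]
handle 972 (array([ 0.5093, -0.178 ]), np.float64(3.070698401989638), np.float64(0.06586927027237702), np.float64(0.01076893759059951)) 0.12169613781345415
plug 119 [ 0.5137 -0.1346  0.0954]
t 10.95 pos [ 0.5112 -0.1788  0.2802] rot [-1.569 -0.001  1.5  ] j6 -1.94 F [-0.2  1.1 -1.1] w 0.0351
  travel [  0.5 220.2   1.5] turn [array([-0.002,  0.   ,  0.001]), array([-0.002,  0.   ,  0.001])]
[ 0.4477 -0.2336] 2.229 0.12798321770221782
[ 0.4561 -0.1149] 0.724 0.12837054548721963
[ 0.5692 -0.1164] 2.349 0.1277395811200498
[ 0.5603 -0.2479] 0.663 0.12826932403661723
t 11.0 pos [ 0.511  -0.1787  0.2796] rot [-1.568e+00 -1.000e-03  1.500e+00] j6 -1.94 F [ 0.1  0.6 -0.8] w 0.0351
  travel [ 59.5 124.9  58.7] turn [array([-0.002, -0.797,  0.002])]
```

View pics/wrist5.png

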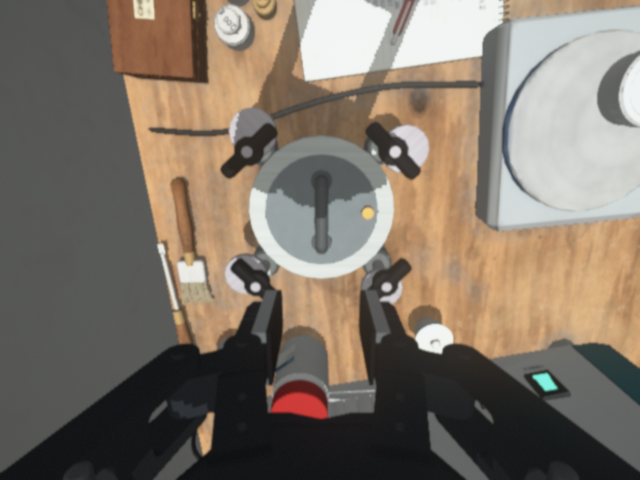

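```bash
cat > cl.py <<'E'
from h import *
import sys
C={"A":(.5755,-.1226,.757),"B":(.4555,-.1142,-.845),"C":(.4471,-.2342,.657),"D":(.5671,-.2426,-.883)}
x,y,w=C[sys.argv[1]]; z=float(sys.argv[2]); w=float(sys.argv[3]) if len(sys.argv)>3 else w
plan(x,y,z,w)
E
python3 cl.py A .16
```

```text
t 11.0 pos [ 0.511  -0.1787  0.2796] rot [-1.568e+00 -1.000e-03  1.500e+00] j6 -1.94 F [ 0.1  0.6 -0.8] w 0.0351
  travel [ 60.4 119.5 -60.7] turn [array([-0.003,  0.743,  0.   ])]
```

```bash
python3 -m inch '[{"travel":[20,20,-20],"turn":[0,0,0],"hand":35},{"travel":[22,20,-22],"turn":[0,0,0],"hand":35},{"travel":[18.4,20,-18.7],"turn":[0,0,0],"hand":35},{"travel":[0,10,0],"turn":[0,0.148,0],"hand":35},{"travel":[0,12,0],"turn":[0,0.149,0],"hand":35},{"travel":[0,12,0],"turn":[0,0.149,0],"hand":35},{"travel":[0,12,0],"turn":[0,0.149,0],"hand":35},{"travel":[0,11,0],"turn":[0,0.148,0],"hand":35}]' 60
python3 -m inch '[{"travel":[0,0,0],"turn":[0,0,0],"hand":35},{"travel":[0,0,0],"turn":[0,0,0],"hand":35}]' >/dev/null
python3 cl.py A .115
```

```text
t: 11.8
position: [0.5753, -0.1226, 0.1615]
eef_rot: [-1.567, 0.002, 0.751]
contact_force: [0.5, -0.1, -0.2]
gripper_width: 0.0349
t 12.0 pos [ 0.5758 -0.1229  0.163 ] rot [-1.568e+00  1.000e-03  7.600e-01] j6 -1.07 F [ 0.  -0.5 -0.8] w 0.0352
  travel [ 0.1 48.   0.3] turn [array([-0.002,  0.003, -0.001])]
```

```bash
python3 -m inch '[{"travel":[0,18,0],"turn":[0,0,0],"hand":35},{"travel":[0,18,0],"turn":[0,0,0],"hand":35},{"travel":[0,12,0],"turn":[0,0,0],"hand":35},{"travel":[0,0,0],"turn":[0,0,0],"hand":35},{"travel":[0,0,0],"turn":[0,0,0],"hand":8},{"travel":[0,0,0],"turn":[0,0,0],"hand":8},{"travel":[0,0,0],"turn":[0,0,0],"hand":8}]' 60
python3 cl.py A .115 -.134
```

```text
t: 12.7
position: [0.5765, -0.1238, 0.1176]
eef_rot: [-1.572, 0.0, 0.757]
contact_force: [-3.0, -1.3, 1.9]
gripper_width: 0.0113
t 12.7 pos [ 0.5765 -0.1238  0.1176] rot [-1.572  0.     0.757] j6 -1.06 F [-3.  -1.3  1.9] w 0.0113
  travel [0.1 2.6 1.5] turn [array([0.002, 0.891, 0.   ])]
```

```bash
python3 -m inch '[{"travel":[0,0.4,0],"turn":[0,0.148,0],"hand":8},{"travel":[0,0.5,0],"turn":[0,0.149,0],"hand":8},{"travel":[0,0.4,0],"turn":[0,0.149,0],"hand":8},{"travel":[0,0.5,0],"turn":[0,0.149,0],"hand":8},{"travel":[0,0.4,0],"turn":[0,0.149,0],"hand":8},{"travel":[0,0.5,0],"turn":[0,0.148,0],"hand":8},{"travel":[0,0,0],"turn":[0,0,0],"hand":8},{"travel":[0,0,0],"turn":[0,0,0],"hand":8}]' 60
python3 cl.py A .115 -.134
```

```text
t: 13.5
position: [0.5763, -0.1239, 0.1148]
eef_rot: [-1.572, -0.0, -0.132]
contact_force: [-4.0, -1.7, 4.0]
gripper_width: 0.0117
t 13.5 pos [ 0.5763 -0.1239  0.1148] rot [-1.572 -0.    -0.132] j6 -0.17 F [-4.  -1.7  4. ] w 0.0117
  travel [-1.  -0.2  1.1] turn [array([0.002, 0.002, 0.   ])]
```

Release, lift, and go on to C (opposite).

```bash
python3 -m inch '[{"travel":[0,0,0],"turn":[0,0,0],"hand":25},{"travel":[0,0,0],"turn":[0,0,0],"hand":35},{"travel":[0,-15,0],"turn":[0,0,0],"hand":35},{"travel":[0,-30,0],"turn":[0,0,0],"hand":35},{"travel":[0,-15,0],"turn":[0,0,0],"hand":35},{"travel":[0,0,0],"turn":[0,0,0],"hand":35}]' 60
python3 cl.py C .165; python3 cov.py wrist6 .088 | head -4;  python3 - <<'E'
from h import *
p=camera("wrist")
for b in bars(p,[.5113,-.1784],.114,.131):
    if b[5]>300: print(b[0].round(4),round(b[1],3),b[2],b[4])
E
```

```text
t: 14.1
position: [0.5786, -0.1234, 0.1781]
eef_rot: [-1.572, -0.008, -0.134]
contact_force: [0.8, -0.6, 0.0]
gripper_width: 0.0349
t 14.1 pos [ 0.5786 -0.1234  0.1781] rot [-1.572 -0.008 -0.134] j6 -0.17 F [ 0.8 -0.6  0. ] w 0.0349
  travel [-115.6   12.3 -127.4] turn [array([ 0.004, -0.791,  0.008])]
0.66 [140.4, 236.6, 192.8, 168.8]
plate 0.08963654340830607
circle [ 0.5083 -0.1741  0.065 ]
handle 177 (array([ 0.5149, -0.1755]), np.float64(3.0464923089181752), np.float64(0.06484066251283732), np.float64(0.008063739692805789)) 0.1225882555768616
[ 0.5771 -0.121 ] 1.429 0.05366980391328382 0.1255006569411584
[ 0.4589 -0.1131] 0.724 0.053599660707506824 0.1284996345716909
[ 0.5775 -0.2278] 0.377 0.028824432910369582 0.12496141117312833
[ 0.4628 -0.249 ] 2.401 0.013877707721136324 0.12689588749666605
```

```bash
python3 -m inch '[{"travel":[-15,0,-17],"turn":[0,0,0],"hand":35},{"travel":[-28,0,-31],"turn":[0,0,0],"hand":35},{"travel":[-30,0,-33],"turn":[0,0,0],"hand":35},{"travel":[-26,0,-29],"turn":[0,0,0],"hand":35},{"travel":[-15,0,-16],"turn":[0,0,0],"hand":35},{"travel":[0,0,0],"turn":[0,-0.14,0],"hand":35},{"travel":[0,0,0],"turn":[0,-0.149,0],"hand":35},{"travel":[0,0,0],"turn":[0,-0.149,0],"hand":35}]' 60
python3 -m inch '[{"travel":[0,0,0],"turn":[0,-0.149,0],"hand":35},{"travel":[0,0,0],"turn":[0,-0.149,0],"hand":35},{"travel":[0,0,0],"turn":[0,-0.055,0],"hand":35},{"travel":[0,0,0],"turn":[0,0,0],"hand":35},{"travel":[0,0,0],"turn":[0,0,0],"hand":35}]' >/dev/null
python3 cl.py C .116
```

```text
t: 15.05
position: [0.4454, -0.2323, 0.1717]
eef_rot: [-1.568, 0.002, 0.308]
contact_force: [0.2, 0.1, -0.3]
gripper_width: 0.0351
t 15.55 pos [ 0.446  -0.2322  0.1723] rot [-1.569e+00  1.000e-03  6.550e-01] j6 -1.25 F [-0.1 -0.1  0.2] w 0.0349
  travel [-0.3 56.3 -2.4] turn [array([-0.002, -0.002, -0.001])]
```

```bash
python3 -m inch '[{"travel":[0,20,-1.2],"turn":[0,0,0],"hand":35},{"travel":[0,20,-1.2],"turn":[0,0,0],"hand":35},{"travel":[0,12,0],"turn":[0,0,0],"hand":35},{"travel":[0,4,0],"turn":[0,0,0],"hand":35},{"travel":[0,0,0],"turn":[0,0,0],"hand":35},{"travel":[0,0,0],"turn":[0,0,0],"hand":8},{"travel":[0,0,0],"turn":[0,0,0],"hand":8},{"travel":[0,0,0],"turn":[0,0,0],"hand":8}]' 60
python3 -m inch '[{"travel":[0,0.4,0],"turn":[0,0.132,0],"hand":8},{"travel":[0,0.4,0],"turn":[0,0.132,0],"hand":8},{"travel":[0,0.4,0],"turn":[0,0.132,0],"hand":8},{"travel":[0,0.4,0],"turn":[0,0.132,0],"hand":8},{"travel":[0,0.4,0],"turn":[0,0.132,0],"hand":8},{"travel":[0,0.4,0],"turn":[0,0.132,0],"hand":8},{"travel":[0,0,0],"turn":[0,0,0],"hand":8},{"travel":[0,0,0],"turn":[0,0,0],"hand":8}]' 60
python3 cl.py C .115 -.134
```

```text
t: 16.35
position: [0.4481, -0.2352, 0.1189]
eef_rot: [-1.573, 0.001, 0.656]
contact_force: [-2.8, -1.3, 3.6]
gripper_width: 0.0115
t: 17.15
position: [0.448, -0.2353, 0.1164]
eef_rot: [-1.573, -0.001, -0.134]
contact_force: [-4.3, -2.5, 4.9]
gripper_width: 0.0114
t 17.15 pos [ 0.448  -0.2353  0.1164] rot [-1.573e+00 -1.000e-03 -1.340e-01] j6 -0.46 F [-4.3 -2.5  4.9] w 0.0114
  travel [-1.   1.4  1. ] turn [array([0.002, 0.   , 0.001])]
```

```bash
python3 -m inch '[{"travel":[0,0,0],"turn":[0,0,0],"hand":25},{"travel":[0,0,0],"turn":[0,0,0],"hand":35},{"travel":[0,-15,0],"turn":[0,0,0],"hand":35},{"travel":[0,-25,0],"turn":[0,0,0],"hand":35},{"travel":[0,-12,0],"turn":[0,0,0],"hand":35},{"travel":[-3,0,40],"turn":[0,0,0],"hand":35},{"travel":[-3,0,41],"turn":[0,0,0],"hand":35},{"travel":[-3,0,40],"turn":[0,0,0],"hand":35}]' 60
python3 -m inch '[{"travel":[0,0,0],"turn":[0,0.142,0],"hand":35},{"travel":[0,0,0],"turn":[0,0.142,0],"hand":35},{"travel":[0,0,0],"turn":[0,0.142,0],"hand":35},{"travel":[0,0,0],"turn":[0,0.142,0],"hand":35},{"travel":[0,0,0],"turn":[0,0.143,0],"hand":35},{"travel":[0,0,0],"turn":[0,0,0],"hand":35},{"travel":[0,0,0],"turn":[0,0,0],"hand":35}]'
python3 cl.py B .116;python3 - <<'E'
from h import *
p=camera("wrist")
for b in bars(p,[.5113,-.1784],.114,.131):
    if b[5]>300: print(b[0].round(4),round(b[1],3),b[2],b[4])
E
```

```text
t: 17.95
position: [0.4556, -0.1119, 0.167]
eef_rot: [-1.57, -0.001, -0.136]
contact_force: [0.2, 0.1, 0.4]
gripper_width: 0.035
t: 18.65
position: [0.4555, -0.1131, 0.1669]
eef_rot: [-1.57, 0.001, -0.844]
contact_force: [-0.3, 0.2, -0.5]
gripper_width: 0.035
t 18.65 pos [ 0.4555 -0.1131  0.1669] rot [-1.57e+00  1.00e-03 -8.44e-01] j6 0.48 F [-0.3  0.2 -0.5] w 0.035
  travel [ 0.8 50.9 -0.7] turn [array([-0.   ,  0.001, -0.001])]
[ 0.5762 -0.1213] 1.438 0.05356394243255419 0.12633452283874322
[ 0.4583 -0.1129] 0.723 0.05374481040825737 0.1278926494011526
[ 0.5662 -0.2384] 0.748 0.05385896323639815 0.12776570439371449
```

```bash
python3 -m inch '[{"travel":[0.4,20,-0.4],"turn":[0,0,0],"hand":35},{"travel":[0.4,18,-0.3],"turn":[0,0,0],"hand":35},{"travel":[0,10,0],"turn":[0,0,0],"hand":35},{"travel":[0,3,0],"turn":[0,0,0],"hand":35},{"travel":[0,0,0],"turn":[0,0,0],"hand":35},{"travel":[0,0,0],"turn":[0,0,0],"hand":8},{"travel":[0,0,0],"turn":[0,0,0],"hand":8},{"travel":[0,0,0],"turn":[0,0,0],"hand":8}]' 60
python3 -m inch '[{"travel":[0,0.5,0],"turn":[0,0.143,0],"hand":8},{"travel":[0,0.4,0],"turn":[0,0.143,0],"hand":8},{"travel":[0,0.5,0],"turn":[0,0.143,0],"hand":8},{"travel":[0,0.4,0],"turn":[0,0.143,0],"hand":8},{"travel":[0,0.5,0],"turn":[0,0.143,0],"hand":8},{"travel":[0,0.4,0],"turn":[0,0.145,0],"hand":8},{"travel":[0,0,0],"turn":[0,0,0],"hand":8},{"travel":[0,0,0],"turn":[0,0,0],"hand":8}]' 60
python3 cl.py B .115 -1.705
```

```text
t: 19.5
position: [0.4564, -0.1149, 0.1175]
eef_rot: [-1.57, -0.003, -0.847]
contact_force: [1.2, -1.1, 1.6]
gripper_width: 0.0115
t: 20.3
position: [0.4565, -0.1151, 0.1147]
eef_rot: [-1.568, -0.001, -1.704]
contact_force: [2.2, -2.2, 4.3]
gripper_width: 0.0116
t 20.3 pos [ 0.4565 -0.1151  0.1147] rot [-1.568e+00 -1.000e-03 -1.704e+00] j6 1.34 F [ 2.2 -2.2  4.3] w 0.0116
  travel [-0.8 -0.3 -1.1] turn [array([-0.003,  0.001,  0.001])]
```

```bash
python3 -m inch '[{"travel":[0,0,0],"turn":[0,0,0],"hand":25},{"travel":[0,0,0],"turn":[0,0,0],"hand":35},{"travel":[0,-15,0],"turn":[0,0,0],"hand":35},{"travel":[0,-25,0],"turn":[0,0,0],"hand":35},{"travel":[0,-13,0],"turn":[0,0,0],"hand":35},{"travel":[14,0,15],"turn":[0,0,0],"hand":35},{"travel":[26,0,30],"turn":[0,0,0],"hand":35},{"travel":[30,0,34],"turn":[0,0,0],"hand":35}]' 60
python3 -m inch '[{"travel":[27,0,32],"turn":[0,0,0],"hand":35},{"travel":[15,0,17],"turn":[0,0,0],"hand":35},{"travel":[0,0,0],"turn":[0,-0.137,0],"hand":35},{"travel":[0,0,0],"turn":[0,-0.137,0],"hand":35},{"travel":[0,0,0],"turn":[0,-0.137,0],"hand":35},{"travel":[0,0,0],"turn":[0,-0.137,0],"hand":35},{"travel":[0,0,0],"turn":[0,-0.137,0],"hand":35},{"travel":[0,0,0],"turn":[0,-0.137,0],"hand":35}]'
python3 -m inch '[{"travel":[0,0,0],"turn":[0,0,0],"hand":35},{"travel":[0,0,0],"turn":[0,0,0],"hand":35}]' >/dev/null
python3 cl.py D .116;python3 - <<'E'
from h import *
p=camera("wrist")
for b in bars(p,[.5113,-.1784],.114,.131):
    if b[5]>300: print(b[0].round(4),round(b[1],3),b[2],b[4])
E
```

```text
t: 21.1
position: [0.5246, -0.1943, 0.1666]
eef_rot: [-1.571, 0.001, -1.705]
contact_force: [0.7, 0.0, 0.4]
gripper_width: 0.035
t: 21.9
position: [0.5667, -0.2424, 0.1656]
eef_rot: [-1.571, 0.002, -0.879]
contact_force: [-0.2, 0.3, -0.4]
gripper_width: 0.0352
t 22.1 pos [ 0.5669 -0.2425  0.166 ] rot [-1.571e+00  1.000e-03 -8.870e-01] j6 0.39 F [-0.   0.2 -0.1] w 0.0349
  travel [ 0.3 50.   0.1] turn [array([ 0.   , -0.004, -0.001])]
[ 0.5778 -0.1237] 1.439 0.053775802790893903 0.125747712652038
[ 0.5699 -0.2414] 0.688 0.05375679080822622 0.1278402161615899
[ 0.4606 -0.1152] 3.051 0.05096054479756242 0.12507608034953094
```

```bash
python3 -m inch '[{"travel":[0,20,0],"turn":[0,0,0],"hand":35},{"travel":[0.3,18,0],"turn":[0,0,0],"hand":35},{"travel":[0,9,0],"turn":[0,0,0],"hand":35},{"travel":[0,3,0],"turn":[0,0,0],"hand":35},{"travel":[0,0,0],"turn":[0,0,0],"hand":35},{"travel":[0,0,0],"turn":[0,0,0],"hand":8},{"travel":[0,0,0],"turn":[0,0,0],"hand":8},{"travel":[0,0,0],"turn":[0,0,0],"hand":8}]' 60
python3 -m inch '[{"travel":[0,0.5,0],"turn":[0,0.137,0],"hand":8},{"travel":[0,0.4,0],"turn":[0,0.137,0],"hand":8},{"travel":[0,0.5,0],"turn":[0,0.137,0],"hand":8},{"travel":[0,0.4,0],"turn":[0,0.137,0],"hand":8},{"travel":[0,0.5,0],"turn":[0,0.137,0],"hand":8},{"travel":[0,0.4,0],"turn":[0,0.137,0],"hand":8},{"travel":[0,0,0],"turn":[0,0,0],"hand":8},{"travel":[0,0,0],"turn":[0,0,0],"hand":8}]' 60
python3 cl.py D .115 -1.705
```

```text
t: 22.95
position: [0.5679, -0.2433, 0.118]
eef_rot: [-1.57, -0.002, -0.885]
contact_force: [-0.5, 0.4, 1.7]
gripper_width: 0.0118
t: 23.75
position: [0.568, -0.2435, 0.1153]
eef_rot: [-1.568, -0.001, -1.705]
contact_force: [1.6, -1.2, 5.0]
gripper_width: 0.0116
t 23.75 pos [ 0.568  -0.2435  0.1153] rot [-1.568e+00 -1.000e-03 -1.705e+00] j6 1.21 F [ 1.6 -1.2  5. ] w 0.0116
  travel [-0.8  0.3 -1. ] turn [array([-0.003,  0.   ,  0.001])]
```

```bash
python3 -m inch '[{"travel":[0,0,0],"turn":[0,0,0],"hand":25},{"travel":[0,0,0],"turn":[0,0,0],"hand":35},{"travel":[0,-20,0],"turn":[0,0,0],"hand":35},{"travel":[0,-40,0],"turn":[0,0,0],"hand":35},{"travel":[0,-40,0],"turn":[0,0,0],"hand":35},{"travel":[0,-20,0],"turn":[0,0,0],"hand":35},{"travel":[0,0,0],"turn":[0,0,0],"hand":35},{"travel":[0,0,0],"turn":[0,0,0],"hand":35}]' 60
python3 cl.py D .113 -1.705
python3 - <<'E'
from h import *
for n in("wrist","top","side"):
    p=camera(n); save(p,n+"7")
    for b in bars(p,[.5113,-.1784],.112,.131):
        if b[5]>100: print(n,b[0].round(4),round(b[1],3),b[2],b[4])
cv2.imwrite("pics/w7.png",cv2.resize(np.hstack([cv2.imread("pics/wrist7.png"),cv2.imread("pics/side7.png")]),(800,300)))
E
```

```text
t: 24.55
position: [0.567, -0.2428, 0.2327]
eef_rot: [-1.572, 0.001, -1.706]
contact_force: [-0.1, -0.7, -0.5]
gripper_width: 0.0351
t 24.55 pos [ 0.567  -0.2428  0.2327] rot [-1.572e+00  1.000e-03 -1.706e+00] j6 1.21 F [-0.1 -0.7 -0.5] w 0.0351
  travel [-1.000e-01  1.197e+02  2.000e-01] turn [array([ 0.001, -0.001, -0.001])]
wrist [ 0.5702 -0.2429] 3.004 0.053668523323265216 0.12497839364085947
wrist [ 0.578  -0.1244] 1.435 0.05407328279854341 0.12508589874147769
wrist [ 0.4504 -0.2344] 1.436 0.05391105277183286 0.12490874380845213
top [ 0.5661 -0.2432] 2.982 0.05351816384884302 0.12684745520911048
top [ 0.5751 -0.1218] 1.442 0.04900180511133953 0.12756894975477467
side [ 0.5733 -0.124 ] 1.431 0.0544168705972781 0.12571370680287544
side [ 0.5648 -0.2433] 2.998 0.05423490559787713 0.12472856440822712
side [ 0.4538 -0.1152] 3.007 0.05404141721011957 0.1254669954096085
side [ 0.4455 -0.2351] 1.441 0.05401481303558903 0.12629849182748767
```

View pics/w7.png

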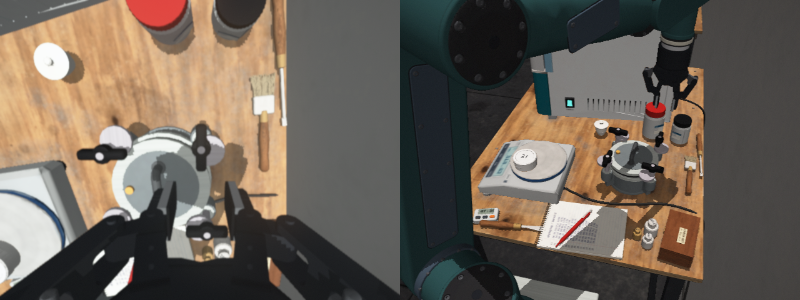

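```bash
python3 -m inch '[{"travel":[0,35,0],"turn":[0,0,0],"hand":35},{"travel":[0,40,0],"turn":[0,0,0],"hand":35},{"travel":[0,27,0],"turn":[0,0,0],"hand":35},{"travel":[0,12,0],"turn":[0,0,0],"hand":35},{"travel":[0,5,0],"turn":[0,0,0],"hand":35},{"travel":[0,0,0],"turn":[0,0,0],"hand":8},{"travel":[0,0,0],"turn":[0,0,0],"hand":8},{"travel":[0,0,0],"turn":[0,0,0],"hand":8}]' 60
python3 -m inch '[{"travel":[0,0.5,0],"turn":[0,0.148,0],"hand":8},{"travel":[0,0.4,0],"turn":[0,0.148,0],"hand":8},{"travel":[0,0.5,0],"turn":[0,0.148,0],"hand":8},{"travel":[0,0.4,0],"turn":[0,0.148,0],"hand":8},{"travel":[0,0.5,0],"turn":[0,0.148,0],"hand":8},{"travel":[0,0.4,0],"turn":[0,0.148,0],"hand":8},{"travel":[0,0,0],"turn":[0,0,0],"hand":8},{"travel":[0,0,0],"turn":[0,0,0],"hand":8}]' 60
python3 cl.py D .115 -2.555; python3 -c "
from h import *
print(manip.observe()['ft_torque'])"
```

```text
t: 25.5
position: [0.5679, -0.2435, 0.1163]
eef_rot: [-1.568, -0.001, -1.707]
contact_force: [-0.5, -1.0, -1.4]
gripper_width: 0.0114
t: 26.3
position: [0.5679, -0.2437, 0.1138]
eef_rot: [-1.567, 0.0, -2.589]
contact_force: [-1.0, -1.7, 1.1]
gripper_width: 0.0116
t 26.3 pos [ 0.5679 -0.2437  0.1138] rot [-1.567  0.    -2.589] j6 2.09 F [-1.  -1.7  1.1] w 0.0116
  travel [ 0.1 -1.2 -1.4] turn [array([-0.003, -0.034, -0.   ])]
[-0.32358936  0.2225063   1.8909682 ]
```

```bash
python3 -m inch '[{"travel":[0,0,0],"turn":[0,-0.03,0],"hand":25},{"travel":[0,0,0],"turn":[0,0,0],"hand":35},{"travel":[0,-15,0],"turn":[0,0,0],"hand":35},{"travel":[0,-25,0],"turn":[0,0,0],"hand":35},{"travel":[0,-13,0],"turn":[0,0,0],"hand":35},{"travel":[0,0,0],"turn":[0,-0.14,0],"hand":35},{"travel":[0,0,0],"turn":[0,-0.149,0],"hand":35},{"travel":[0,0,0],"turn":[0,-0.149,0],"hand":35}]' 60
python3 -m inch '[{"travel":[0,0,0],"turn":[0,-0.149,0],"hand":35},{"travel":[0,0,0],"turn":[0,-0.149,0],"hand":35},{"travel":[0,0,0],"turn":[0,-0.12,0],"hand":35},{"travel":[0,0,0],"turn":[0,0,0],"hand":35}]'
python3 cl.py B .162 -1.705
```

```text
t: 27.1
position: [0.5676, -0.2431, 0.1662]
eef_rot: [-1.569, 0.001, -2.121]
contact_force: [-0.5, 0.2, -0.3]
gripper_width: 0.0351
t: 27.5
position: [0.5675, -0.2431, 0.1659]
eef_rot: [-1.57, 0.0, -1.71]
contact_force: [0.5, -0.5, 0.5]
gripper_width: 0.035
t 27.5 pos [ 0.5675 -0.2431  0.1659] rot [-1.57  0.   -1.71] j6 1.21 F [ 0.5 -0.5  0.5] w 0.035
  travel [-112.1    3.7 -128.8] turn [array([-0.001, -0.005, -0.   ])]
```

```bash
python3 -m inch '[{"travel":[-15,0,-17],"turn":[0,0,0],"hand":35},{"travel":[-27,0,-31],"turn":[0,0,0],"hand":35},{"travel":[-29,0,-33],"turn":[0,0,0],"hand":35},{"travel":[-26,0,-30],"turn":[0,0,0],"hand":35},{"travel":[-15,0,-17],"turn":[0,0,0],"hand":35},{"travel":[0,0,0],"turn":[0,0,0],"hand":35},{"travel":[0,0,0],"turn":[0,0,0],"hand":35}]' 60
python3 cl.py B .113 -1.705
python3 - <<'E'
from h import *
p=camera("wrist")
for b in bars(p,[.5113,-.1784],.110,.131):
    if b[5]>300: print(b[0].round(4),round(b[1],3),b[2],b[4])
E
```

```text
t: 28.2
position: [0.4564, -0.1146, 0.1659]
eef_rot: [-1.569, -0.001, -1.71]
contact_force: [-0.2, 0.1, -0.9]
gripper_width: 0.0353
t 28.2 pos [ 0.4564 -0.1146  0.1659] rot [-1.569e+00 -1.000e-03 -1.710e+00] j6 1.34 F [-0.2  0.1 -0.9] w 0.0353
  travel [-0.3 52.9 -1. ] turn [array([-0.002, -0.005,  0.001])]
[ 0.563  -0.2337] 2.084 0.036517986203598626 0.12309437577360707
[ 0.5762 -0.1228] 1.433 0.053229385302498364 0.12559487834250416
[ 0.4589 -0.1145] 3.006 0.05373070228371019 0.12535559814370972
[ 0.45   -0.2325] 1.438 0.053799193466537464 0.1251282154340672
```

```bash
python3 -m inch '[{"travel":[0,20,0],"turn":[0,0,0],"hand":35},{"travel":[0,18,0],"turn":[0,0,0],"hand":35},{"travel":[0,11,0],"turn":[0,0,0],"hand":35},{"travel":[0,4,0],"turn":[0,0,0],"hand":35},{"travel":[0,0,0],"turn":[0,0,0],"hand":35},{"travel":[0,0,0],"turn":[0,0,0],"hand":8},{"travel":[0,0,0],"turn":[0,0,0],"hand":8},{"travel":[0,0,0],"turn":[0,0,0],"hand":8}]' 60
python3 -m inch '[{"travel":[0,0.5,0],"turn":[0,0.147,0],"hand":8},{"travel":[0,0.4,0],"turn":[0,0.147,0],"hand":8},{"travel":[0,0.5,0],"turn":[0,0.147,0],"hand":8},{"travel":[0,0.4,0],"turn":[0,0.147,0],"hand":8},{"travel":[0,0.5,0],"turn":[0,0.147,0],"hand":8},{"travel":[0,0.4,0],"turn":[0,0.147,0],"hand":8},{"travel":[0,0,0],"turn":[0,0,0],"hand":8},{"travel":[0,0,0],"turn":[0,0,0],"hand":8}]' 60
python3 cl.py B .115 -2.555; python3 -c "
from h import *
print(manip.observe()['ft_torque'])"
```

```text
t: 29.05
position: [0.4566, -0.1151, 0.1133]
eef_rot: [-1.568, -0.001, -1.709]
contact_force: [-0.6, -2.1, 2.5]
gripper_width: 0.0113
t: 29.85
position: [0.4565, -0.1154, 0.1108]
eef_rot: [-1.567, -0.0, -2.585]
contact_force: [-1.8, -3.5, 5.3]
gripper_width: 0.0116
t 29.85 pos [ 0.4565 -0.1154  0.1108] rot [-1.567 -0.    -2.585] j6 2.22 F [-1.8 -3.5  5.3] w 0.0116
  travel [ 0.2 -4.2 -1.5] turn [array([-0.004, -0.03 ,  0.   ])]
[-0.64980558  0.28180662  1.797454  ]
```

```bash
python3 -m inch '[{"travel":[0,0,0],"turn":[0,-0.03,0],"hand":25},{"travel":[0,0,0],"turn":[0,0,0],"hand":35},{"travel":[0,-15,0],"turn":[0,0,0],"hand":35},{"travel":[0,-25,0],"turn":[0,0,0],"hand":35},{"travel":[0,-17,0],"turn":[0,0,0],"hand":35},{"travel":[0,0,0],"turn":[0,-0.14,0],"hand":35},{"travel":[0,0,0],"turn":[0,-0.149,0],"hand":35},{"travel":[0,0,0],"turn":[0,-0.149,0],"hand":35}]' 60
python3 -m inch '[{"travel":[0,0,0],"turn":[0,-0.149,0],"hand":35},{"travel":[0,0,0],"turn":[0,-0.149,0],"hand":35},{"travel":[0,0,0],"turn":[0,-0.149,0],"hand":35},{"travel":[0,0,0],"turn":[0,-0.149,0],"hand":35},{"travel":[0,0,0],"turn":[0,-0.149,0],"hand":35},{"travel":[0,0,0],"turn":[0,-0.149,0],"hand":35},{"travel":[0,0,0],"turn":[0,-0.149,0],"hand":35},{"travel":[0,0,0],"turn":[0,-0.149,0],"hand":35}]'
python3 -m inch '[{"travel":[0,0,0],"turn":[0,-0.149,0],"hand":35},{"travel":[0,0,0],"turn":[0,-0.149,0],"hand":35},{"travel":[0,0,0],"turn":[0,-0.149,0],"hand":35},{"travel":[0,0,0],"turn":[0,-0.149,0],"hand":35},{"travel":[0,0,0],"turn":[0,-0.149,0],"hand":35},{"travel":[0,0,0],"turn":[0,-0.04,0],"hand":35},{"travel":[0,0,0],"turn":[0,0,0],"hand":35}]'
python3 cl.py A .165 -.137
```

```text
t: 30.65
position: [0.4558, -0.1138, 0.1658]
eef_rot: [-1.572, 0.001, -2.117]
contact_force: [-0.5, 0.1, -0.8]
gripper_width: 0.0349
t: 31.45
position: [0.4557, -0.1138, 0.1656]
eef_rot: [-1.57, 0.002, -0.925]
contact_force: [1.1, 0.0, -0.4]
gripper_width: 0.0348
t: 32.15
position: [0.4557, -0.1139, 0.1656]
eef_rot: [-1.569, 0.001, -0.146]
contact_force: [-0.3, 0.4, -0.9]
gripper_width: 0.0351
t 32.15 pos [ 0.4557 -0.1139  0.1656] rot [-1.569e+00  1.000e-03 -1.460e-01] j6 -0.22 F [-0.3  0.4 -0.9] w 0.0351
  travel [119.8   0.5   8.9] turn [array([-0.002, -0.009, -0.001])]
```

```bash
python3 -m inch '[{"travel":[20,0,2],"turn":[0,0,0],"hand":35},{"travel":[35,0,2.5],"turn":[0,0,0],"hand":35},{"travel":[40,0,2.5],"turn":[0,0,0],"hand":35},{"travel":[25,0,1.5],"turn":[0,-0.009,0],"hand":35},{"travel":[0,0,0],"turn":[0,0,0],"hand":35},{"travel":[0,0,0],"turn":[0,0,0],"hand":35}]' 60
python3 cl.py A .113 -.137
```

```text
t: 32.75
position: [0.5756, -0.1232, 0.1653]
eef_rot: [-1.57, 0.002, -0.138]
contact_force: [-0.1, -0.3, -0.5]
gripper_width: 0.035
t 32.75 pos [ 0.5756 -0.1232  0.1653] rot [-1.57   0.002 -0.138] j6 -0.17 F [-0.1 -0.3 -0.5] w 0.035
  travel [-0.  52.3  0.5] turn [array([-0.001, -0.001, -0.002])]
```

```bash
python3 -m inch '[{"travel":[0,20,0],"turn":[0,0,0],"hand":35},{"travel":[0,18,0],"turn":[0,0,0],"hand":35},{"travel":[0,11,0],"turn":[0,0,0],"hand":35},{"travel":[0,3,0],"turn":[0,0,0],"hand":35},{"travel":[0,0,0],"turn":[0,0,0],"hand":35},{"travel":[0,0,0],"turn":[0,0,0],"hand":8},{"travel":[0,0,0],"turn":[0,0,0],"hand":8},{"travel":[0,0,0],"turn":[0,0,0],"hand":8}]' 60
python3 -m inch '[{"travel":[0,0.5,0],"turn":[0,0.147,0],"hand":8},{"travel":[0,0.4,0],"turn":[0,0.147,0],"hand":8},{"travel":[0,0.5,0],"turn":[0,0.147,0],"hand":8},{"travel":[0,0.4,0],"turn":[0,0.147,0],"hand":8},{"travel":[0,0.5,0],"turn":[0,0.147,0],"hand":8},{"travel":[0,0.4,0],"turn":[0,0.147,0],"hand":8},{"travel":[0,0,0],"turn":[0,0,0],"hand":8},{"travel":[0,0,0],"turn":[0,0,0],"hand":8}]' 60
python3 cl.py A .115 -.984; python3 -c "
from h import *
print(manip.observe()['ft_torque'])"
```

```text
t: 33.55
position: [0.5762, -0.1237, 0.1159]
eef_rot: [-1.571, -0.002, -0.137]
contact_force: [-1.5, 0.3, 4.4]
gripper_width: 0.0115
t: 34.35
position: [0.5762, -0.1236, 0.1134]
eef_rot: [-1.571, -0.002, -1.014]
contact_force: [-2.7, -0.3, 4.4]
gripper_width: 0.0117
t 34.35 pos [ 0.5762 -0.1236  0.1134] rot [-1.571 -0.002 -1.014] j6 0.71 F [-2.7 -0.3  4.4] w 0.0117
  travel [-1.2 -1.6 -0.1] turn [array([-0.   , -0.03 ,  0.002])]
[-0.09780471  0.47185319  1.73684455]
```

Stop felt. Now C: back off, lift, turn back 0.88, travel.

```bash
python3 -m inch '[{"travel":[0,0,0],"turn":[0,-0.03,0],"hand":25},{"travel":[0,0,0],"turn":[0,0,0],"hand":35},{"travel":[0,-15,0],"turn":[0,0,0],"hand":35},{"travel":[0,-25,0],"turn":[0,0,0],"hand":35},{"travel":[0,-13,0],"turn":[0,0,0],"hand":35},{"travel":[0,0,0],"turn":[0,-0.14,0],"hand":35},{"travel":[0,0,0],"turn":[0,-0.149,0],"hand":35},{"travel":[0,0,0],"turn":[0,-0.149,0],"hand":35}]' 60 >/dev/null
python3 -m inch '[{"travel":[0,0,0],"turn":[0,-0.149,0],"hand":35},{"travel":[0,0,0],"turn":[0,-0.149,0],"hand":35},{"travel":[0,0,0],"turn":[0,-0.115,0],"hand":35},{"travel":[0,0,0],"turn":[0,0,0],"hand":35}]'
python3 cl.py C .165 -.135
```

```text
t: 35.55
position: [0.5761, -0.1236, 0.1654]
eef_rot: [-1.571, -0.001, -0.139]
contact_force: [0.5, 0.0, -0.2]
gripper_width: 0.035
t 35.55 pos [ 0.5761 -0.1236  0.1654] rot [-1.571e+00 -1.000e-03 -1.390e-01] j6 -0.17 F [ 0.5  0.  -0.2] w 0.035
  travel [-112.5    0.3 -127.3] turn [array([ 0.   , -0.004,  0.001])]
```

```bash
python3 -m inch '[{"travel":[-15,0,-17],"turn":[0,0,0],"hand":35},{"travel":[-27,0,-31],"turn":[0,0,0],"hand":35},{"travel":[-29,0,-33],"turn":[0,0,0],"hand":35},{"travel":[-26,0,-29],"turn":[0,0,0],"hand":35},{"travel":[-15,0,-17],"turn":[0,0,0],"hand":35},{"travel":[0,0,0],"turn":[0,0,0],"hand":35},{"travel":[0,0,0],"turn":[0,0,0],"hand":35}]' 60
python3 cl.py C .113 -.135
```

```text
t: 36.25
position: [0.4477, -0.2341, 0.1652]
eef_rot: [-1.571, -0.001, -0.141]
contact_force: [0.2, 0.1, -0.2]
gripper_width: 0.0352
t 36.25 pos [ 0.4477 -0.2341  0.1652] rot [-1.571e+00 -1.000e-03 -1.410e-01] j6 -0.45 F [ 0.2  0.1 -0.2] w 0.0352
  travel [-0.6 52.2 -0.2] turn [array([-0.   , -0.006,  0.001])]
```

```bash
python3 -m inch '[{"travel":[0,20,0],"turn":[0,0,0],"hand":35},{"travel":[0,18,0],"turn":[0,0,0],"hand":35},{"travel":[0,11,0],"turn":[0,0,0],"hand":35},{"travel":[0,3,0],"turn":[0,0,0],"hand":35},{"travel":[0,0,0],"turn":[0,0,0],"hand":35},{"travel":[0,0,0],"turn":[0,0,0],"hand":8},{"travel":[0,0,0],"turn":[0,0,0],"hand":8},{"travel":[0,0,0],"turn":[0,0,0],"hand":8}]' 60
python3 -m inch '[{"travel":[0,0.5,0],"turn":[0,0.147,0],"hand":8},{"travel":[0,0.4,0],"turn":[0,0.147,0],"hand":8},{"travel":[0,0.5,0],"turn":[0,0.147,0],"hand":8},{"travel":[0,0.4,0],"turn":[0,0.147,0],"hand":8},{"travel":[0,0.5,0],"turn":[0,0.147,0],"hand":8},{"travel":[0,0.4,0],"turn":[0,0.147,0],"hand":8},{"travel":[0,0,0],"turn":[0,0,0],"hand":8},{"travel":[0,0,0],"turn":[0,0,0],"hand":8}]' 60
python3 cl.py C .115 -.984; python3 -c "
from h import *
print(manip.observe()['ft_torque'])"
```

```text
t: 37.05
position: [0.448, -0.2341, 0.114]
eef_rot: [-1.571, -0.002, -0.138]
contact_force: [-0.5, 1.3, 3.0]
gripper_width: 0.0118
t: 37.85
position: [0.4486, -0.2345, 0.1115]
eef_rot: [-1.57, -0.004, -1.014]
contact_force: [1.7, 0.1, 5.9]
gripper_width: 0.0116
t 37.85 pos [ 0.4486 -0.2345  0.1115] rot [-1.57  -0.004 -1.014] j6 0.42 F [1.7 0.1 5.9] w 0.0116
  travel [-1.  -3.5 -1.1] turn [array([-0.001, -0.03 ,  0.004])]
[-0.14118211 -0.13143622  1.79132007]
```

```bash
python3 -m inch '[{"travel":[0,0,0],"turn":[0,-0.03,0],"hand":25},{"travel":[0,0,0],"turn":[0,0,0],"hand":35},{"travel":[0,-15,0],"turn":[0,0,0],"hand":35},{"travel":[0,-30,0],"turn":[0,0,0],"hand":35},{"travel":[0,-45,0],"turn":[0,0,0],"hand":35},{"travel":[0,-45,0],"turn":[0,0,0],"hand":35},{"travel":[0,-40,0],"turn":[0,0,0],"hand":35},{"travel":[0,-20,0],"turn":[0,0,0],"hand":35}]' 60
python3 -m inch '[{"travel":[0,0,0],"turn":[0,0,0],"hand":35},{"travel":[0,0,0],"turn":[0,0,0],"hand":35},{"travel":[0,0,0],"turn":[0,0,0],"hand":35}]' >/dev/null
python3 - <<'E'
from h import *
np.set_printoptions(precision=4,suppress=True)
for n in("wrist","top","side"):
    p=camera(n); save(p,n+"8")
    for b in bars(p,[.5113,-.1784],.110,.131):
        if b[5]>100: print(n,b[0].round(4),round(b[1],3),b[2],b[4])
    t=trace("cover",p)
    if t:
        X,_,_=pts(p,t[0]["region"]); m=abs(X[:,2]-.088)<.006; A=np.c_[X[m][:,:2]-[.5113,-.1784],np.ones(m.sum())]
        c=np.linalg.lstsq(A,X[m][:,2],rcond=None)[0]; print(n,"cover plane",c,m.sum())
cv2.imwrite("pics/w8.png",np.vstack([np.hstack([cv2.resize(cv2.imread("pics/wrist8.png"),(400,300)),cv2.resize(cv2.imread("pics/side8.png"),(400,300))])]))
E
```

```text
t: 38.65
position: [0.4477, -0.2344, 0.3088]
eef_rot: [-1.569, -0.004, -0.991]
contact_force: [-0.5, -0.1, 0.6]
gripper_width: 0.0353
wrist [ 0.568  -0.1302] 0.677 0.03312184936546871 0.12364891640196456
wrist [ 0.5681 -0.2418] 2.233 0.054166965599909425 0.12284049780634293
wrist [ 0.4581 -0.1151] 2.229 0.054202946617832405 0.12290894110131478
wrist [ 0.4497 -0.2335] 0.66 0.05421150247387513 0.12283265495513582
wrist cover plane [0.0086 0.0184 0.0922] 352
top [ 0.5747 -0.1242] 0.661 0.05394922466249405 0.12431997721310233
top [ 0.4553 -0.1155] 2.237 0.05407470833764803 0.12651828526888126
top cover plane [0.0013 0.0022 0.0866] 1967
side [ 0.5733 -0.1234] 0.678 0.052983330192158305 0.12171367141115626
side [ 0.5646 -0.243 ] 2.23 0.05432352718528752 0.12299077107622206
side [ 0.4545 -0.1147] 2.229 0.05458420890571562 0.12255098277886002
side [ 0.4452 -0.2345] 0.671 0.054357165918951365 0.12334357071752916
side cover plane [ 0.006  -0.0077  0.0912] 689
```

View pics/w8.png

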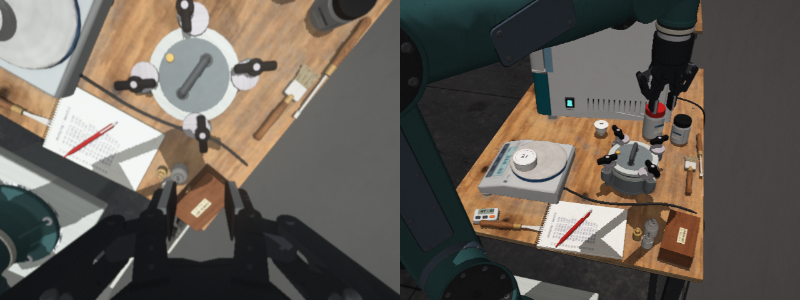

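```bash
python3 -c "
from plant import manip
s=manip.observe(); print(s['t'],s['contact_force']); print(manip.finish_job())"
```

```text
39.25 [0.24531149 0.7832478  0.02004271]
the job is handed in; nothing more can be done
None
```

The pot is closed, all four clamps are on their stops, and I handed the job in at 39 s with the gripper clear of everything. I laid the cover about 1 mm off the pot's centre. I then turned the clamps halfway as one opposite pair and then the other. A camera check showed all four halfway before I turned any of them home, again pair by pair.

**Stops:** each clamp pushed back with about 1.8 N m at the end of its turn, against 0.1–0.2 N m for normal turning. The bars of each pair ended parallel, all within about 1° of the same angle relative to the pot, and about 5.3 mm lower than at the start.

**What disagreed or was weak:**
- **Turn angle:** taking joint zero at the bar square to the radius gives about 1.62 rad at the end instead of 1.7. Judging by the stops, my zero is off by about 0.08 rad. The first round was then probably nearer 0.93 than 0.85, but equal on all four.
- **Cover level:** the last cover-plane fits differed between cameras. The top view shows it level to about 0.15°. The wrist and side fits had few points and gave up to about 1°.
- **Bystanders:** nothing else looked moved in the last picture, but I did not measure their positions.

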